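# Wipe the rock chips off the inspection plate

### The arm

A 6-joint arm with a two-finger parallel gripper is mounted at the origin on the work surface. World frame = base frame: x ahead of the robot, y to its left, z up, the work surface at z = 0. Lengths are in m, angles in rad, forces in N, time in s.
With the tool pointing down it reaches from about 0.25 to 0.725 m from the base axis. Payload 9.7 kg.
Tool frame: the origin (TCP) lies at the very end of the fingers, on their centre line; the grasp point (between the pads) lies 19 mm behind it; z points along the fingers, y is the line along which they close (so a half turn about z gives the same grasp; the last joint's range is limited). The gripper opens to 85 mm and grips with 20 to 120 N. Pads are 22 mm wide; open, the fingers measure 114 mm over their backs; the gripper's body (76 mm by 85 mm) begins 54 mm behind the grasp point. The pads swing forward as they close: fully open they stand 13 mm farther back than shut.
Start: joints at [-1.3, 0.087, 0.176, 1.66, 0, 1.571], TCP at [0.147, -0.53, 0.231] pointing down, gripper open.
Joint ranges: [-3.13, 3.13], [-0.85, 1.81], [-1.15, 1.24], [-2.2, 2.28], [-1.44, 1.52], [-3.14, 3.14]. Speed limits (rad/s): [2.22, 2.22, 2.57, 3.14, 3.14, 3.14].

### API

Orientations are given as a 3x3 rotation matrix whose columns are the frame's x, y, z axes.
In Python, from bench import r gives the robot as it stands.
- The arm moves only by the tool jog_arm, never from a script. Its argument "commands" is a list of rows, each a list of 7 numbers: the gripper's target within -1 to 1 (fully open at 1, half-way at 0, shut at -1), then the shift along the world's x, y, z in mm, then the turn, a rotation vector about the world's x, y, z in degrees. In form: [[hand, tx, ty, tz, ax, ay, az], ...]. A call has 1 to 5 rows; each row is the pose to reach, as a shift and turn from the pose commanded when the call began; what a row does not reach only later rows make up. A row lasts 1/8 s, in which the tool goes at most 62.5 mm and 10.7 degrees, less where a joint would pass 70% of its speed; a pose out of reach is approached as far as the arm can. A call with a gripper value outside its range is refused whole. The fingers move at their own pace and stop on an object; "force" is the grip in N (left out, the last holds). Time passes only in rows, so rows that repeat a pose let the fingers close. It gives the time, the measured TCP pose, the force and the opening at its end, in the units of the state.
- r.get_state(): the state, without advancing time (a new reading comes with each control period).
- r.capture(name): name is "scene" or "side" or "wrist"; returns a dict with "image" (480x640x3 uint8, red, green, blue), "depth" (480x640 float32, m along the optical axis (not along the pixel's ray), 0 where there is no reading), "intrinsics" (3x3 intrinsics, pixels), "camera_from_world" (4x4, takes a point from world to camera coordinates). Camera axes: x right, y up, looking along -z (the intrinsics and any distortion apply to the point x, -y, -z); pixel columns grow to the right and rows downward; lengths in m; the calibration is good to about 2 mm. A picture is of the moment at which its call begins.
- r.sign_off(): hands the job in, once; it reports no verdict.
Trained networks look in a picture, given as the dict that the camera call returned (one of the last four; its "shot" number tells which), for a name from the list of things; names that differ only in an ending like _2 or _b are one class to them, and where a whole thing is asked for, a point or a joint stands for the part that bears it (a point fixed in the world has none). Each returns a list of dicts, best first, with "score" (0 to 1); they miss things now and then, are a little off and sometimes report something else, mostly with a low value. They report only what shows in the picture. A call takes as long as a camera call.
- r.cut_out(picture, name): "mask" (480x640 bool, what is visible of it) and "extent" ([left, top, width, height] in pixels, round what is visible of it).
The state is a dict: "time_s": time; "joint_positions": joint angles; "joint_vel": joint speeds; "tau": joint torques, N m; "tcp_pos": TCP position; "eef_rot": TCP orientation; "ft_force": force on the tool from outside, world axes, zero at the start; "moment": the same for the moment, N m; "gripper_width": opening from 0.0 (shut) to 1.0 (fully open).
Only numpy, scipy, OpenCV 4.12 (cv2) and the standard library are available. Lean on these libraries where they do the work, as an engineer would, in place of code of your own. Each camera call takes 0.05 s, during which the arm holds its last target. There are 200 camera calls.

### The job

Pick up the scraper block by its upright rib, set its rubber face down on the white inspection plate, and with it wipe both loose rock chips off the plate into the catch trough at the plate's end. Touch the chips with the scraper only, never with the gripper. Then stand the scraper upright on the bare counter, off the plate, and let go of it.

Things in the scene. Friction and masses are not known exactly. Their poses are not given: they have to be found in the camera images.
- plate: Fixed inspection plate. White wiping surface 220 mm (x) by 170 (y), rimless, 45 mm above the counter. Origin: under its centre at counter height; x points to the catch trough, which lies at the left end seen from the robot (turned up to 15 degrees). Grey trough, inside x +110 to +185 mm, y -85 to +85; floor 6 mm, far wall top 50 mm above the counter. Only the chips stand on the plate.
- scraper: Loose scraper block, 0.2-0.35 kg, on the counter left or right of the plate: bar 30 mm (x) by 120 (y) by 22 high, rubber below, aluminium above; upright black rib on its centre, 20 mm thick (x), 70 long (y), 22 to 70 mm above the underside. Origin: centre of underside; z up. Same both ways round; wipes along its x. Its spot has room for a gripper and is good for putting it back.
- chip_a: Greenish stone chip, loose, about 22 x 18 mm and 14 mm high, 15 g, lying on the white surface. Origin: centre of its underside. It starts at plate x -35 to +55 mm and plate y -45 to -17 mm.
- chip_b: A second chip just like it, lying on the white surface at plate x -35 to +55 mm and plate y +17 to +45 mm. Origin: centre of its underside.

How it is judged:
On the way, in this order (a step that is already met when the one before it is completed fails the run):
1. the scraper is upright with its rubber face down on the plate (within 12 mm) while both chips are still on the plate (z of scraper in the frame of plate between 0.035 and 0.057 m and x of scraper in the frame of plate between -0.15 and 0.13 m and y of scraper in the frame of plate between -0.1 and 0.1 m and angle between scraper's own z axis and vertical below 0.3 rad and z of each of chip_a, chip_b in the frame of plate above 0.04 m), for 0.1 s.
2. both chips are in the trough (x of chip_a in the frame of plate between 0.11 and 0.187 m and z of each of chip_a, chip_b in the frame of plate below 0.037 m and y of chip_a in the frame of plate between -0.087 and 0.087 m and x of chip_b in the frame of plate between 0.11 and 0.187 m and y of chip_b in the frame of plate between -0.087 and 0.087 m), for 0.1 s.
At the end, for the whole second after the job is handed in: Both chips lie at rest in the trough (inside its walls, undersides' centres less than 37 mm above the counter), and the scraper stands released and at rest on the counter, its underside within 12 mm of the counter and within 10 degrees of upright (all of step 2 and height (world z) of scraper between -0.01 and 0.012 m and angle between scraper's own z axis and vertical below 0.17 rad and linear speed of each of scraper, chip_a, chip_b below 0.03 m/s); the robot touches nothing.
It fails at once if the gripper or arm touches a chip (contact force between any of the fingers, the arm and chip_a above 0.3 N or contact force between any of the fingers, the arm and chip_b above 0.3 N).
It also fails if it takes over 56 s, if anything falls off the work surface, if the arm or the gripper's body presses on something with over 40 N, if the wrist force passes 120 N, or if a joint passes its speed limit or range.

## Working session

There is one attempt and no reset: what is moved stays moved. The work goes in short steps, Python scripts to look and compute and a tool call to move; the robot and the scene stay as the last step left them, time stands still between calls to the robot, and variables do not carry over. Pictures are saved under pics/ and viewed, on a budget of 10 in all, crops included, one or two more only if the job needs it, and the job is handed in when it is done.

Besides the shell and the picture viewer there is one more tool, called after "Emit:" as a command line: name --pt "numbers of a row" for each row, then --argument value for the rest. jog_arm: Moves the arm, as the interface text tells. Its arguments: {"type":"object","properties":{"commands":{"type":"array","items":{"type":"array","items":{"type":"number"}}},"force":{"type":"number"}},"required":["commands"]}

```bash
ls; mkdir -p pics
cat > h.py <<'E'
import numpy as np, cv2
from bench import r
def pts(c, mask):
    v,u=np.nonzero(mask & (c["depth"]>0)); d=c["depth"][v,u]; K=c["intrinsics"]
    p=np.c_[(u-K[0,2])/K[0,0]*d, -(v-K[1,2])/K[1,1]*d, -d, np.ones(len(d))]
    return (p@np.linalg.inv(c["camera_from_world"]).T)[:,:3]
def save(c,n): cv2.imwrite(f"pics/{n}.png", c["image"][:,:,::-1])
E
python3 - <<'E'
from h import *
ims=[]
for cam in ("scene","side"):
    c=r.capture(cam); ims.append(c["image"])
    for n in ("plate","scraper","chip_a"):
        for o in r.cut_out(c,n)[:3]:
            p=pts(c,o["mask"])
            if len(p)<5: continue
            print(cam,n,round(o["score"],2),o["extent"],len(p),np.median(p,0).round(3),np.percentile(p,2,0).round(3),np.percentile(p,98,0).round(3))
            if n=="plate":
                t=p[abs(p[:,2]-.045)<.006]; print(cv2.minAreaRect((t[:,:2]*1000).astype(np.float32)))
            if n=="scraper":
                for lo,hi in((.06,.08),(.015,.03)):
                    t=p[(p[:,2]>lo)&(p[:,2]<hi)]
                    if len(t)>4: print(lo,len(t),cv2.minAreaRect((t[:,:2]*1000).astype(np.float32)))
im=np.hstack(ims); cv2.imwrite("pics/a.png",cv2.resize(im,(800,300))[:,:,::-1])
E
```

```text
pics
scene plate 0.71 [236.9, 206.7, 157.1, 137.6] 10975 [0.576 0.032 0.043] [ 0.465 -0.129  0.002] [0.669 0.165 0.048]
((569.0713500976562, 12.304885864257812), (181.7100830078125, 302.3167419433594), 10.293243408203125)
scene scraper 0.7 [437.0, 309.2, 46.2, 45.6] 952 [0.49  0.329 0.032] [0.421 0.308 0.001] [0.529 0.347 0.071]
0.06 364 ((469.5429382324219, 327.5850830078125), (20.408525466918945, 70.75334930419922), 81.44043731689453)
0.015 384 ((469.1351013183594, 327.7201843261719), (30.37582778930664, 121.3914794921875), 81.78068542480469)
scene chip_a 0.48 [291.6, 237.7, 9.3, 9.5] 78 [ 0.556 -0.045  0.055] [ 0.544 -0.057  0.047] [ 0.565 -0.038  0.06 ]
scene chip_a 0.38 [271.9, 253.1, 11.4, 9.6] 81 [ 0.617 -0.048  0.054] [ 0.605 -0.058  0.046] [ 0.625 -0.04   0.06 ]
side plate 0.95 [258.4, 174.9, 165.3, 162.6] 14377 [ 0.564 -0.022  0.044] [ 0.466 -0.147  0.005] [0.664 0.164 0.048]
((568.232177734375, 11.750778198242188), (181.59814453125, 304.5625), 10.204360008239746)
side scraper 0.58 [223.7, 132.4, 53.0, 35.6] 1386 [0.467 0.316 0.027] [0.414 0.303 0.002] [0.52  0.337 0.071]
0.06 272 ((467.8061828613281, 322.12957763671875), (23.960969924926758, 66.66886901855469), 77.95038604736328)
0.015 450 ((469.1580505371094, 322.8529357910156), (34.71681213378906, 116.28555297851562), 80.36856079101562)
side chip_a 0.73 [330.4, 256.8, 16.6, 13.5] 153 [ 0.552 -0.055  0.054] [ 0.541 -0.063  0.045] [ 0.563 -0.041  0.06 ]
side chip_a 0.56 [366.3, 249.7, 15.9, 14.9] 121 [ 0.614 -0.058  0.055] [ 0.605 -0.066  0.049] [ 0.623 -0.048  0.06 ]
```

View pics/a.png

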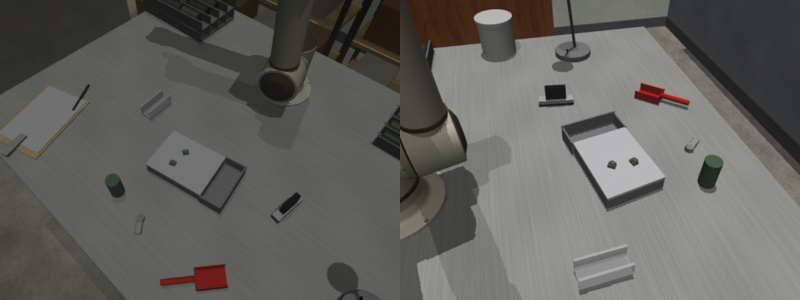

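Run:
```python
from h import *
s=r.get_state(); print(s["time_s"],s["tcp_pos"],np.round(s["eef_rot"],3),s["joint_positions"])
```

```text
0.4 [ 0.14709402 -0.52992338  0.23117354] [[ 0.964  0.267 -0.   ]
 [ 0.267 -0.964  0.   ]
 [-0.    -0.    -1.   ]] [-1.30002476e+00  8.69856541e-02  1.75776293e-01  1.65980192e+00
 -2.32459152e-05  1.57082100e+00]
```

Emit:
jog_arm --pt "1 52 32 0 0 0 10.4" --pt "1 104 64 0 0 0 20.8" --pt "1 156 96 0 0 0 31.2" --pt "1 208 128 0 0 0 41.6" --pt "1 260 160 0 0 0 52"

```text
time_s: 1.02
tcp_pos: [0.4086, -0.3687, 0.2315]
eef_rot: [[0.377, 0.926, 0.0], [0.926, -0.377, -0.0], [-0.0, 0.001, -1.0]]
ft_force: [0.8, -1.3, -0.7]
gripper_width: 1.001
```

Emit:
jog_arm --pt "1 12 60 0 0 0 10.4" --pt "1 24 120 0 0 0 20.8" --pt "1 36 180 0 0 0 31.2" --pt "1 48 240 0 0 0 41.6" --pt "1 60 300 0 0 0 52"

```text
time_s: 1.65
tcp_pos: [0.4672, -0.068, 0.2315]
eef_rot: [[-0.498, 0.867, 0.001], [0.867, 0.498, -0.0], [-0.0, 0.001, -1.0]]
ft_force: [1.2, -1.1, -0.2]
gripper_width: 1.0
```

Emit:
jog_arm --pt "1 0 60 0 0 0 10.3" --pt "1 0 120 0 0 0 20.6" --pt "1 0 180 0 0 0 30.9" --pt "1 0 240 0 0 0 41.2" --pt "1 0 290 0 0 0 51.4"

```text
time_s: 2.28
tcp_pos: [0.4667, 0.2223, 0.2314]
eef_rot: [[-0.989, 0.151, 0.0], [0.151, 0.989, 0.0], [-0.0, 0.0, -1.0]]
ft_force: [1.1, 0.1, -0.6]
gripper_width: 1.0
```

Emit:
jog_arm --pt "1 0 50 0 0 0 0" --pt "1 0 70 0 0 0 0" --pt "1 0 70 0 0 0 0" --pt "1 0 70 0 0 0 0"

```text
time_s: 2.78
tcp_pos: [0.4673, 0.289, 0.2314]
eef_rot: [[-0.987, 0.159, 0.0], [0.159, 0.987, -0.0], [-0.0, -0.0, -1.0]]
ft_force: [-0.6, -1.1, -0.1]
gripper_width: 0.999
```

Run:
```python
from h import *
s=r.get_state(); print(s["time_s"],s["tcp_pos"],np.round(s["eef_rot"],3),s["joint_positions"])
c=r.capture("wrist"); save(c,"w1")
for o in r.cut_out(c,"scraper")[:1]:
    p=pts(c,o["mask"]); print(o["score"],len(p))
    for lo,hi in((.06,.08),(.015,.03)):
        t=p[(p[:,2]>lo)&(p[:,2]<hi)]
        if len(t)>4: print(lo,len(t),cv2.minAreaRect((t[:,:2]*1000).astype(np.float32)),np.median(t[:,2]))
c=r.capture("side")
d=c["depth"]>0; p=pts(c,d); t=p[(abs(p[:,2]-.045)<.002)]
P=lambda x:x
ex=np.array([-.178,.984]);ey=np.array([-.984,-.178]); q=(t[:,:2]-[.576,-.028]); x=q@ex;y=q@ey
m=(abs(x)<.13)&(abs(y)<.1); print("plate x",np.percentile(x[m],[.5,2,98,99.5]),"y",np.percentile(y[m],[.5,2,98,99.5]))
print(cv2.minAreaRect((t[m&(x<.1)][:,:2]*1000).astype(np.float32)))
```

```text
2.775 [0.46725779 0.28901719 0.23140994] [[-0.987  0.159  0.   ]
 [ 0.159  0.987 -0.   ]
 [-0.    -0.    -1.   ]] [ 5.54095509e-01  8.57227644e-02  1.74884616e-01  1.66013094e+00
 -3.00303974e-04  7.13469932e-01]
0.58 3835
0.06 1833 ((466.974609375, 324.97412109375), (20.306106567382812, 68.95183563232422), 81.88520050048828) 0.06988935435766924
0.015 1669 ((467.0130920410156, 324.8135070800781), (29.97955894470215, 119.10023498535156), 81.72174835205078) 0.02208018888475699
plate x [-0.11084667 -0.10838819  0.10560497  0.11062252] y [-0.08411567 -0.0813404   0.08346285  0.08552217]
((576.5760498046875, -34.404876708984375), (171.83026123046875, 212.8160858154297), 10.261346817016602)
```

View pics/w1.png

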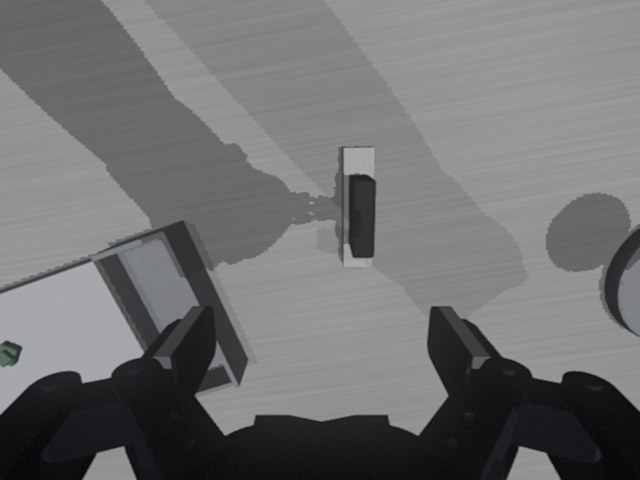

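Emit:
jog_arm --pt "1 0 36 -20 0 0 0.9" --pt "1 0 36 -80 0 0 0.9" --pt "1 0 36 -140 0 0 0.9" --pt "1 0 36 -180 0 0 0.9" --pt "1 0 36 -193 0 0 0.9"

```text
time_s: 3.55
tcp_pos: [0.4662, 0.3245, 0.036]
eef_rot: [[-0.99, 0.143, -0.003], [0.143, 0.99, -0.002], [0.003, -0.003, -1.0]]
ft_force: [-0.2, -0.5, -0.4]
gripper_width: 1.004
```

Emit:
jog_arm --pt "1 0 0 0 0 0 0" --pt "-1 0 0 0 0 0 0" --pt "-1 0 0 0 0 0 0" --pt "-1 0 0 0 0 0 0" --pt "-1 0 0 0 0 0 0" --force 60

```text
time_s: 4.18
tcp_pos: [0.4674, 0.3261, 0.0389]
eef_rot: [[-0.99, 0.142, 0.001], [0.142, 0.99, 0.0], [-0.001, 0.0, -1.0]]
ft_force: [-0.9, -0.7, 2.4]
gripper_width: 0.225
```

Emit:
jog_arm --pt "-1 0 0 0 0 0 0" --pt "-1 0 0 0 0 0 0" --pt "-1 0 0 0 0 0 0" --pt "-1 0 0 0 0 0 0"

```text
time_s: 4.68
tcp_pos: [0.4674, 0.3262, 0.0389]
eef_rot: [[-0.99, 0.142, 0.001], [0.142, 0.99, 0.0], [-0.001, 0.0, -1.0]]
ft_force: [-0.8, -1.0, 5.9]
gripper_width: 0.223
```

Emit:
jog_arm --pt "-1 0 0 25 0 0 0" --pt "-1 0 0 70 0 0 0" --pt "-1 0 0 110 0 0 0" --pt "-1 0 -40 120 0 0 4" --pt "-1 10 -90 120 0 0 8"

```text
time_s: 5.3
tcp_pos: [0.477, 0.2359, 0.1588]
eef_rot: [[-1.0, -0.001, 0.001], [-0.001, 1.0, 0.0], [-0.001, 0.0, -1.0]]
ft_force: [1.5, -0.0, -3.6]
gripper_width: 0.222
```

Emit:
jog_arm --pt "-1 20 -55 0 0 0 4" --pt "-1 40 -110 0 0 0 8" --pt "-1 60 -165 0 0 0 10.4" --pt "-1 80 -215 0 0 0 10.4" --pt "-1 95 -265 0 0 0 10.4"

```text
time_s: 5.92
tcp_pos: [0.5723, -0.0307, 0.1574]
eef_rot: [[-0.984, -0.177, -0.001], [-0.177, 0.984, 0.0], [0.001, 0.0, -1.0]]
ft_force: [0.8, 0.1, -2.9]
gripper_width: 0.225
```

Emit:
jog_arm --pt "-1 12 -50 0 0 0 0" --pt "-1 23 -79 0 0 0 0" --pt "-1 23 -79 0 0 0 0" --pt "-1 23 -79 0 0 0 0"

```text
time_s: 6.42
tcp_pos: [0.5947, -0.1076, 0.1575]
eef_rot: [[-0.984, -0.177, -0.001], [-0.177, 0.984, 0.001], [0.001, 0.001, -1.0]]
ft_force: [-0.2, -0.1, -3.5]
gripper_width: 0.225
```

Run:
```python
from h import *
s=r.get_state(); print(s["time_s"],s["tcp_pos"],np.round(s["eef_rot"],3),s["ft_force"])
ex=np.array([-.178,.984]);ey=np.array([-.984,-.178]);O=np.array([.576,-.028])
print("tcp plate",(s["tcp_pos"][:2]-O)@ex,(s["tcp_pos"][:2]-O)@ey)
ims=[]
for cam in ("scene","side"):
    c=r.capture(cam); ims.append(c["image"][120:420,160:560])
    for o in r.cut_out(c,"chip_a")[:3]:
        p=pts(c,o["mask"]);q=p[:,:2]-O; print("chip",o["score"],len(p),np.median(q@ex),np.median(q@ey),np.median(p[:,2]))
    for o in r.cut_out(c,"scraper")[:1]:
        p=pts(c,o["mask"]); z=p[:,2]; print("scr",len(p),np.percentile(z,[1,3,50,97,99]).round(3))
        for lo in np.percentile(z,[98])-.004:
            print(cv2.minAreaRect((p[z>lo][:,:2]*1000).astype(np.float32)))
        h=[k for k in np.histogram(z,bins=np.arange(0.08,.26,.004))]; print([(round(b,3),int(a)) for a,b in zip(*h) if a>15])
cv2.imwrite("pics/b.png",np.hstack(ims)[:,:,::-1])
```

```text
6.425 [ 0.59472687 -0.1075576   0.15753801] [[-0.984 -0.177 -0.001]
 [-0.177  0.984  0.001]
 [ 0.001  0.001 -1.   ]] [-0.17043569 -0.08656442 -3.4705988 ]
tcp plate -0.0816180606414089 -0.004265986033972259
scr 941 [0.044 0.119 0.14  0.188 0.189]
((613.0389404296875, -101.2707290649414), (38.760948181152344, 19.806852340698242), 13.486042022705078)
[(np.float64(0.116), 24), (np.float64(0.12), 64), (np.float64(0.124), 54), (np.float64(0.128), 56), (np.float64(0.132), 58), (np.float64(0.136), 224), (np.float64(0.14), 97), (np.float64(0.144), 25), (np.float64(0.152), 25), (np.float64(0.156), 17), (np.float64(0.16), 24), (np.float64(0.164), 18), (np.float64(0.168), 18), (np.float64(0.172), 17), (np.float64(0.176), 22), (np.float64(0.18), 17), (np.float64(0.184), 112), (np.float64(0.188), 37)]
chip 0.47 114 -0.022191502691153005 0.029265426781607942 0.05371871582909993
scr 2176 [0.047 0.121 0.141 0.19  0.19 ]
((588.1254272460938, -114.2856216430664), (54.900325775146484, 31.372337341308594), 6.9790120124816895)
[(np.float64(0.12), 128), (np.float64(0.124), 145), (np.float64(0.128), 143), (np.float64(0.132), 143), (np.float64(0.136), 176), (np.float64(0.14), 585), (np.float64(0.144), 76), (np.float64(0.148), 81), (np.float64(0.152), 70), (np.float64(0.156), 62), (np.float64(0.16), 59), (np.float64(0.164), 56), (np.float64(0.168), 54), (np.float64(0.172), 38), (np.float64(0.176), 45), (np.float64(0.18), 45), (np.float64(0.184), 59), (np.float64(0.188), 172)]
```

View pics/b.png

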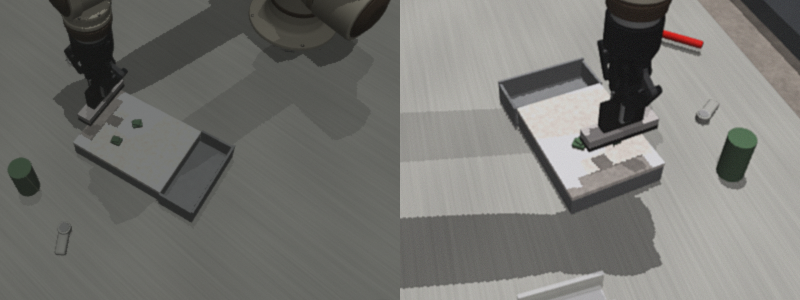

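Emit:
jog_arm --pt "-1 0 0 -40 0 0 0" --pt "-1 0 0 -62 0 0 0" --pt "-1 0 0 -70 0 0 0" --pt "-1 0 0 -73 0 0 0" --pt "-1 0 0 -73 0 0 0"

```text
time_s: 7.35
tcp_pos: [0.5956, -0.1079, 0.0862]
eef_rot: [[-0.984, -0.177, 0.001], [-0.177, 0.984, -0.0], [-0.001, -0.0, -1.0]]
ft_force: [-0.4, -0.3, -3.7]
gripper_width: 0.227
```

Emit:
jog_arm --pt "-1 0 0 -0.5 0 0 0" --pt "-1 0 0 -1 0 0 0" --pt "-1 0 0 -1 0 0 0"

```text
time_s: 7.72
tcp_pos: [0.5952, -0.108, 0.0845]
eef_rot: [[-0.984, -0.177, 0.0], [-0.177, 0.984, -0.0], [-0.0, -0.0, -1.0]]
ft_force: [-0.4, 0.2, -3.3]
gripper_width: 0.224
```

Emit:
jog_arm --pt "-1 0 0 -0.7 0 0 0" --pt "-1 0 0 -0.7 0 0 0" --pt "-1 0 0 -0.7 0 0 0"

```text
time_s: 8.1
tcp_pos: [0.5952, -0.108, 0.084]
eef_rot: [[-0.984, -0.177, 0.0], [-0.177, 0.984, -0.0], [-0.0, -0.0, -1.0]]
ft_force: [-1.9, -0.0, 1.5]
gripper_width: 0.223
```

Emit:
jog_arm --pt "-1 -1.4 8 -0.3 0 0 0" --pt "-1 -3.6 20 -0.3 0 0 0" --pt "-1 -5.7 32 -0.3 0 0 0" --pt "-1 -8.5 47 -0.3 0 0 0" --pt "-1 -10.7 59 -0.3 0 0 0"

```text
time_s: 8.72
tcp_pos: [0.5847, -0.0484, 0.084]
eef_rot: [[-0.984, -0.177, 0.002], [-0.177, 0.984, -0.001], [-0.001, -0.001, -1.0]]
ft_force: [2.8, -20.6, 5.2]
gripper_width: 0.228
```

Emit:
jog_arm --pt "-1 -2.1 12 0 0 0 0" --pt "-1 -4.3 24 0 0 0 0" --pt "-1 -6.4 35 0 0 0 0" --pt "-1 -8.5 47 0 0 0 0" --pt "-1 -10.7 59 0 0 0 0"

```text
time_s: 9.35
tcp_pos: [0.5739, 0.0105, 0.0839]
eef_rot: [[-0.984, -0.177, 0.001], [-0.177, 0.984, -0.001], [-0.001, -0.001, -1.0]]
ft_force: [0.3, 0.3, 8.6]
gripper_width: 0.222
```

```bash
cat > look.py <<'E'
from h import *
import sys
s=r.get_state(); print(s["time_s"],s["tcp_pos"],s["ft_force"])
ex=np.array([-.178,.984]);ey=np.array([-.984,-.178]);O=np.array([.576,-.028])
print("tcp plate",(s["tcp_pos"][:2]-O)@ex,(s["tcp_pos"][:2]-O)@ey)
ims=[]
for cam in ("scene","side"):
    c=r.capture(cam); ims.append(c["image"][120:420,160:560])
    for o in r.cut_out(c,"chip_a")[:3]:
        p=pts(c,o["mask"]);q=p[:,:2]-O
        if len(p): print(cam,"chip",o["score"],len(p),np.median(q@ex),np.median(q@ey),np.median(p[:,2]))
    for o in r.cut_out(c,"scraper")[:1]:
        p=pts(c,o["mask"])
        if len(p): print(cam,"scr",len(p),np.median(p,0),np.percentile(p[:,2],[2,98]))
cv2.imwrite(f"pics/{sys.argv[1]}.png",np.hstack(ims)[:,:,::-1])
E
python3 look.py c
```

```text
9.35 [0.57391491 0.01052586 0.08394959] [0.31848709 0.32530342 8.61608671]
tcp plate 0.038280594713068314 -0.004805872584751522
scene chip 0.53 81 0.06908642238234033 -0.042293819206980734 0.054797782705883535
scene scr 675 [0.6082217  0.02377562 0.06706803] [0.04482314 0.11545282]
side chip 0.59 55 0.067459582754862 0.031027423086313642 0.058396610190948994
side scr 1751 [0.56049121 0.00071573 0.0671608 ] [0.04519001 0.11590853]
```

View pics/c.png

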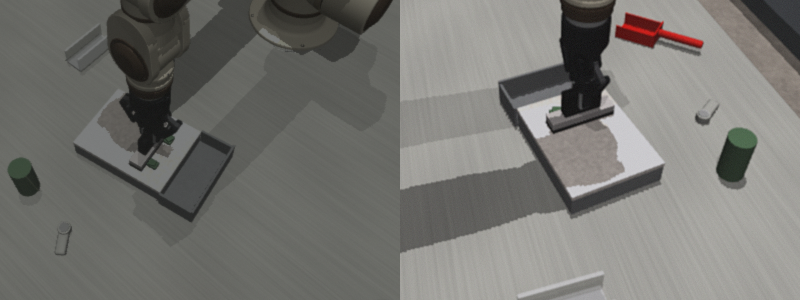

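Emit:
jog_arm --pt "-1 -2.1 12 0 0 0 0" --pt "-1 -4.3 24 0 0 0 0" --pt "-1 -6.4 35 0.3 0 0 0" --pt "-1 -8.5 47 0.5 0 0 0" --pt "-1 -10.7 59 0.7 0 0 0"

```text
time_s: 10.28
tcp_pos: [0.5627, 0.0699, 0.084]
eef_rot: [[-0.984, -0.177, -0.0], [-0.177, 0.984, 0.0], [0.0, 0.0, -1.0]]
ft_force: [1.2, 2.3, -1.7]
gripper_width: 0.228
```

Emit:
jog_arm --pt "-1 -1.8 10 0.3 0 0 0" --pt "-1 -3.2 18 0.3 0 0 0" --pt "-1 -4.3 24 0.3 0 0 0" --pt "-1 -4.3 24 0.3 0 0 0"

```text
time_s: 10.78
tcp_pos: [0.5583, 0.0939, 0.0839]
eef_rot: [[-0.984, -0.178, -0.001], [-0.178, 0.984, 0.001], [0.001, 0.001, -1.0]]
ft_force: [-0.3, 0.8, -1.2]
gripper_width: 0.223
```

```bash
python3 look.py d
```

```text
10.775 [0.55831185 0.09387055 0.08388613] [-0.33888723  0.81877023 -1.18470704]
tcp plate 0.12306911087721227 -0.0042878135023687956
scene scr 649 [0.59211068 0.10559566 0.06794876] [0.04808089 0.11547191]
side scr 1537 [0.54589883 0.08186122 0.06717746] [0.04659336 0.11550443]
```

View pics/d.png

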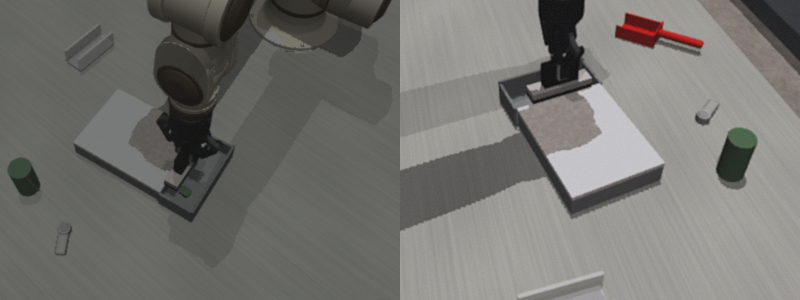

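Emit:
jog_arm --pt "-1 0 0 20 0 0 0" --pt "-1 0 0 60 0 0 0" --pt "-1 0 0 90 0 0 0" --pt "-1 -20 50 90 0 0 -4" --pt "-1 -40 100 90 0 0 -8"

```text
time_s: 11.7
tcp_pos: [0.5185, 0.1935, 0.1743]
eef_rot: [[-0.999, -0.034, 0.0], [-0.034, 0.999, 0.0], [-0.0, 0.0, -1.0]]
ft_force: [-0.1, 1.0, -2.9]
gripper_width: 0.225
```

Emit:
jog_arm --pt "-1 -20 50 0 0 0 -5" --pt "-1 -40 100 0 0 0 -10.4" --pt "-1 -51 132 0 0 0 -10.4" --pt "-1 -51 132 0 0 0 -10.4"

```text
time_s: 12.2
tcp_pos: [0.4667, 0.3267, 0.1737]
eef_rot: [[-0.99, 0.139, -0.001], [0.139, 0.99, -0.0], [0.001, -0.001, -1.0]]
ft_force: [0.4, -0.9, -3.2]
gripper_width: 0.224
```

```bash
python3 look.py e
```

```text
12.2 [0.46670253 0.3267201  0.17367083] [ 0.41541547 -0.85474749 -3.17060007]
tcp plate 0.3684995258372594 0.044408537142373784
scene chip 0.4 99 0.14917378530915634 -0.046367318254248543 0.017808753525147214
scene scr 940 [0.50138361 0.32653411 0.15939803] [0.13619288 0.20536189]
side scr 1564 [0.46565233 0.31341459 0.1575241 ] [0.13592283 0.20538911]
```

View pics/e.png

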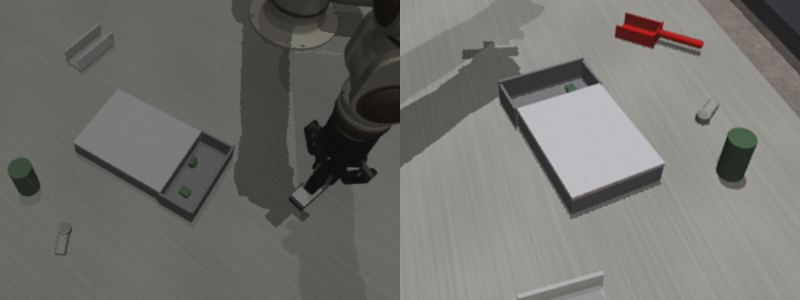

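Both chips show in the trough (left crop, near 184,190 and 192,161). Now I'll put the scraper back.

Emit:
jog_arm --pt "-1 0 0 -50 0 0 0" --pt "-1 0 0 -100 0 0 0" --pt "-1 0 0 -125 0 0 0" --pt "-1 0 0 -132 0 0 0" --pt "-1 0 0 -134 0 0 0"

```text
time_s: 13.12
tcp_pos: [0.4683, 0.3249, 0.041]
eef_rot: [[-0.99, 0.143, 0.001], [0.143, 0.99, 0.0], [-0.001, 0.001, -1.0]]
ft_force: [-0.3, 0.1, -3.8]
gripper_width: 0.224
```

Emit:
jog_arm --pt "-1 0 0 -0.5 0 0 0" --pt "-1 0 0 -0.5 0 0 0" --pt "-1 0 0 -0.5 0 0 0"

```text
time_s: 13.5
tcp_pos: [0.468, 0.3252, 0.0404]
eef_rot: [[-0.99, 0.142, 0.001], [0.142, 0.99, 0.001], [-0.001, 0.001, -1.0]]
ft_force: [-0.3, -0.1, -3.0]
gripper_width: 0.226
```

Emit:
jog_arm --pt "-1 0 0 -1 0 0 0" --pt "-1 0 0 -1.4 0 0 0" --pt "-1 0 0 -1.4 0 0 0" --pt "-1 0 0 -1.4 0 0 0"

```text
time_s: 14.0
tcp_pos: [0.4679, 0.3252, 0.0389]
eef_rot: [[-0.99, 0.142, 0.001], [0.142, 0.99, 0.0], [-0.0, 0.0, -1.0]]
ft_force: [-2.1, -1.3, 5.1]
gripper_width: 0.227
```

Contact with the counter; release and retreat.

Emit:
jog_arm --pt "-0.3 0 0 0 0 0 0" --pt "0.3 0 0 0 0 0 0" --pt "1 0 0 0 0 0 0" --pt "1 0 0 0 0 0 0" --pt "1 0 0 0 0 0 0"

```text
time_s: 14.62
tcp_pos: [0.4677, 0.3251, 0.0384]
eef_rot: [[-0.99, 0.142, -0.0], [0.142, 0.99, 0.0], [0.0, 0.0, -1.0]]
ft_force: [0.2, -0.0, 1.1]
gripper_width: 1.003
```

Emit:
jog_arm --pt "1 0 0 0 0 0 0" --pt "1 0 0 20 0 0 0" --pt "1 0 0 60 0 0 0" --pt "1 0 0 110 0 0 0" --pt "1 0 0 160 0 0 0"

```text
time_s: 15.25
tcp_pos: [0.4675, 0.3249, 0.1999]
eef_rot: [[-0.99, 0.142, -0.0], [0.142, 0.99, -0.0], [0.0, -0.0, -1.0]]
ft_force: [1.0, 0.2, -0.5]
gripper_width: 0.999
```

Emit:
jog_arm --pt "1 -40 40 20 0 0 0" --pt "1 -60 60 20 0 0 0" --pt "1 -60 60 20 0 0 0" --pt "1 -60 60 20 0 0 0"

```text
time_s: 15.75
tcp_pos: [0.408, 0.3847, 0.2181]
eef_rot: [[-0.99, 0.142, -0.0], [0.142, 0.99, -0.0], [-0.0, -0.0, -1.0]]
ft_force: [0.1, -0.8, 0.2]
gripper_width: 1.003
```

```bash
python3 look.py f
```

```text
15.75 [0.40795139 0.38473668 0.21814691] [ 0.07922618 -0.76201495  0.23568572]
tcp plate 0.4360455422985798 0.0918926987984991
scene chip 0.68 88 0.15076954510256307 -0.047161130767877014 0.0181032382002852
scene chip 0.49 68 0.1285500821778155 0.021011197016435973 0.021623726322888115
side chip 0.42 77 0.14527651918887013 -0.040576229183301914 0.01967667660576844
side scr 1481 [0.466078   0.31465888 0.02496279] [0.0004472  0.07085756]
```

View pics/f.png

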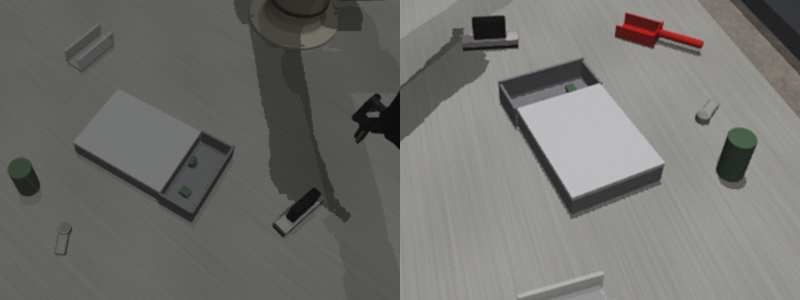

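The scraper is standing upright on the counter (left crop near 300,210), the chips lie in the trough (185,190 and 192,161), and the plate is bare.

```bash
python3 -c "from bench import r; print(r.sign_off())"
```

```text
the job is handed in; nothing more can be done
None
```

The job is done and handed in after about 16 s of robot time. I gripped the scraper by its rib, set it rubber face down on the plate at plate x about -82 mm, and wiped both chips into the trough in one stroke. I then put the scraper back at its original spot and released it.

Last checks:
- **Chips:** both lie in the trough, at plate x/y of about (+150, -47) and (+129, +21) mm. The visible parts of both were at a median height of about 18–22 mm.
- **Scraper:** it stands upright on the counter. Depth readings ran from about 0 mm up to 71 mm at the rib top.
- **Gripper:** it is open and clear of everything.
- **Forces:** the largest wrist force I saw was about 21 N sideways, read at the end of one wiping step. I saw no sign of the gripper touching a chip; the fingertips stayed about 38 mm above the plate surface.

In the last pictures, the network missed the scraper in the scene camera and the second chip in the side camera. I confirmed each in the other camera's picture. No check disagreed.

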